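# Unclip a module from the test rail and hold it over the viewer

### The job

Pull the module with the cooling fins on top straight up off the test rail, against the sprung catches, and hold it level and still in the air over the middle of the underside viewer's round window, its underside about 10 cm above the glass. Do not let it touch the viewer, and leave the other two modules clipped on the rail and everything else where it is. Finish while still holding the module there: do not put it down or let go.

Things in the scene. Friction and masses are not known exactly. Their poses are not given: they have to be found in the camera images.
- finned_module: To lift: grey plastic case with five thin upright aluminium fins on top, on a black clip foot. Origin: centre of the foot's underside; z up, x across the rail, y along it. Case 44 mm in x, 36 in y; its flat sides, good to grip either way, span z 18 to 68 mm; fins (40 mm in x, over 34 in y) z 68 to 84. The foot's two legs straddle the rail. Foot is as wide in y, narrower in x. 0.17 to 0.34 kg.
- flat_module: A neighbour on the rail, to be left clipped on: the same foot and case, but with a plain flat top at 68 mm above its origin. Origin and axes as for the finned module.
- can_module: A neighbour on the rail, to be left clipped on: the same foot and case, with one round aluminium can (28 mm diameter) standing on its top, up to 88 mm above its origin. Origin and axes as for the finned module.
- test_rail: Fixed test rail: aluminium plate 100 mm (x) by 330 (y), 12 thick, with a steel rail bar along y, 20 mm wide, top 34 mm above the bench. Origin: centre of the plate's underside. Seats at y = -100, 0, +100 mm, one module in each, in any order, axes as the rail's. A seated module's origin is 16 mm above the bench, its case spans 34 to 84 mm. Left or right of the viewer.
- rail_top (a point): Middle of the rail's top face. At each seat two spring leaves with round white noses, one each side of the rail (up to 33 mm from its centre line, 32 mm above the bench), catch the module's foot; thin black stops beside it along y reach 40 mm. An upward pull of about 9 to 15 N, weight included, snaps it out within 8 mm of lift; after 24 mm it is clear of rail and stops.
- viewer: The underside viewer: a fixed low white box 140 x 140 mm, 40 mm high, with a black top frame and in it a round dark window in a white light ring (88 mm across), looking up. Origin at the centre of its underside. It may stand to the left or to the right of the test rail.
- glass (a point): Centre of the viewer's round window, on the glass, 40 mm above the bench; z up.
- tape_roll: Bystander: roll of tape lying flat, 76 mm across, 18 mm high. Origin at the centre of its underside.
- screwdriver: Bystander: black-handled screwdriver lying on the bench, 170 mm long, 26 mm high. Origin at bench height, under the middle of its length.
- wire_spool: Bystander: white spool, 54 mm across, 40 mm high. Origin at the centre of its underside.
- flux_bottle: Bystander: small capped bottle, 40 mm across, 90 mm high. Origin at the centre of its underside.
- parts_bin: Bystander: open blue bin, 90 x 110 mm, 50 mm high. Origin at the centre of its underside.
- circuit_board: Bystander: small circuit board with parts on it, 50 x 70 mm, 26 mm high. Origin at the centre of its underside.
Mind the look-alikes: they are no part of the job. Several things look just like the viewer: the one meant starts farthest to the robot's right. Leave any brown look-alike of the finned_module alone.

How it is judged:
By the outcome, as a careful person would: the job done as asked, in the order asked, and still so for the second after the job is handed in, while the arm keeps its last pose, push and grip.
It also fails if it takes over 48 s, if anything falls off the work surface, if the arm or the gripper's body presses on something with over 40 N, if the wrist force passes 120 N, or if a joint passes its speed limit or range.

### The arm

A 7-joint arm with a two-finger parallel gripper is mounted at the origin on the work surface. World frame = base frame: x ahead of the robot, y to its left, z up, the work surface at z = 0. Lengths are in mm, angles in rad, forces in N, time in s.
With the tool pointing down it reaches from about 350 to 900 mm from the base axis. Payload 7.2 kg.
Tool frame: the origin (TCP) lies on the front face of the gripper's body, between the roots of the fingers; the fingertips stand 73 mm ahead of it and the grasp point (between the pads) lies ctrl.hold_point_z ahead of it (ctrl.hold_point_z is the distance from the TCP to the grasp point, in mm); z points along the fingers, y is the direction in which the jaws open and shut (so a half turn about z gives the same grasp; the last joint's range is limited). The gripper opens to 85 mm and grips with 20 to 120 N. Pads are 22 mm wide; open, the fingers measure 114 mm over their backs; the gripper's body (76 mm by 85 mm) begins 54 mm behind the grasp point. The pads swing forward as they close: fully open they stand 13 mm farther back than shut.
Start: joints at [-1.174, 0.411, -0.013, 1.596, 0.006, 1.134, -0.082], TCP at [280.161, 558.691, 303.897] pointing down, gripper open.
Joint ranges: [-2.95, 2.95], [-0.29, 1.99], [-1.47, 1.44], [0.14, 2.54], [-1.03, 4.17], [0.13, 1.85], [-2.86, 2.86]. Speed limits (rad/s): [2.39, 2.39, 3.01, 3.01, 3.14, 3.14, 3.14].

### API

Orientations are given as a 3x3 rotation matrix whose columns are the frame's x, y, z axes.
In Python, from workcell import ctrl gives the robot as it stands.
- The arm moves only by the tool carry_out, never from a script. Its argument "increments" is a list of rows, each an object with "jaw": the opening in per cent of the stroke, from 0 (shut) to 100 (fully open); "translation": the shift along the tool's x, y, z in mm, a list of three; "spin": the turn about the tool's z in rad. A call has 1 to 10 rows; each row shifts and turns the pose as measured when the row begins, along the tool's axes as they then stand; what a row does not reach is not made up. A row lasts 1/8 s, in which the tool goes at most 62.5 mm and 10.7 degrees, less where a joint would pass 70% of its speed; a pose out of reach is approached as far as the arm can. A call is refused whole if a number of a shift passes 62.5 or a number of a turn 0.188, either way. A call with a gripper value outside its range is refused whole. The fingers move at their own pace and stop on an object; "grip_force" is the grip in N (left out, the last holds). Time passes only in rows, so rows that do not move let the fingers close. It gives the time, the measured TCP pose, the force and the opening at its end, in the units of the state.
- ctrl.get_obs(): the state, without advancing time (a new reading comes with each control period).
- ctrl.grab_frame(name): name is "side" or "top"; returns a dict with "frame" (420x560x3 uint8, red, green, blue), "fov_y" (degrees; the focal length in pixels is half the picture's height over the tangent of half this angle, whatever the lens; pixels are square), "cx", "cy" (the principal point, pixels), "origin" and "orientation" of the camera in the world. Camera axes: x right, y down, z forward; pixel columns grow to the right and rows downward; lengths in mm; the calibration is good to about 2 mm. A picture is of the moment at which its call begins. There is no depth.
- ctrl.sign_off(): hands the job in, once; it reports no verdict.
The state is a dict: "t": time; "q": joint angles; "qvel": joint speeds; "effort": joint torques, N m; "position": TCP position; "eef_rot": TCP orientation; "wrist_force": force on the tool from outside, world axes, zero at the start; "moment": the same for the moment, N m; "finger_gap": finger opening in mm.
Only numpy, scipy, OpenCV 4.12 (cv2) and the standard library are available. Lean on these libraries where they do the work, as an engineer would, in place of code of your own. Each camera call takes 0.05 s, during which the arm holds its last target.

## Working session

There is one attempt and no reset: what is moved stays moved. The work goes in short steps, Python scripts to look and compute and a tool call to move; the robot and the scene stay as the last step left them, time stands still between calls to the robot, and variables do not carry over. Pictures are saved under pics/ and viewed, and the job is handed in when it is done.

Besides the shell and the picture viewer there is one more tool, called after "Emit:" as a command line: name --argument value ..., lists and objects as JSON in quotes. carry_out: Moves the arm, as the interface text tells. Its arguments: {"type":"object","properties":{"increments":{"type":"array"},"grip_force":{"type":"number"}},"required":["increments"]}

```bash
ls; mkdir -p pics; python3 - <<'E'
from workcell import ctrl
import cv2,numpy as np,pickle
o=ctrl.get_obs();print(o,ctrl.hold_point_z)
for n in("side","top"):
    f=ctrl.grab_frame(n);pickle.dump(f,open(f"{n}0.pkl","wb"))
    print(n,{k:v for k,v in f.items() if k!="frame"})
    cv2.imwrite(f"pics/{n}0.png",cv2.resize(f["frame"][:,:,::-1],(800,600),interpolation=cv2.INTER_CUBIC))
E
```

```text
pics
{'t': 0.0, 'q': array([-1.17416915,  0.4118832 , -0.01271602,  1.59704669,  0.00561031,
        1.13428189, -0.08219901]), 'qvel': array([ 3.28175426e-05,  4.19307967e-04,  1.47853972e-03,  2.00564231e-03,
        1.62413542e-03,  1.93727804e-04, -6.01028925e-04]), 'effort': array([ 1.56842652e-03, -6.00613904e+01,  6.82758763e-01, -2.99415636e+01,
        1.38053665e-02,  1.03085954e-02, -7.19199352e-05]), 'position': array([280.02928382, 558.33629494, 303.06227609]), 'eef_rot': array([[-8.93914176e-01,  4.48237756e-01, -6.00490840e-04],
       [ 4.48238142e-01,  8.93912983e-01, -1.46514667e-03],
       [-1.19947499e-04, -1.57887828e-03, -9.99998746e-01]]), 'wrist_force': array([-1.5499059 , -0.31931883, -0.47831896]), 'moment': array([-0.02870437, -0.05551002, -0.03606741]), 'finger_gap': 85.33058727643909} 53.900000000000006
side {'fov_y': 54.483401475546685, 'cx': 280.0138064280342, 'cy': 209.93487198523985, 'origin': array([470.46501609, 722.44540599, 652.44227661]), 'orientation': array([[-0.99116914, -0.06458524,  0.11581224],
       [-0.13133706,  0.59856698, -0.79023297],
       [-0.018284  , -0.79846498, -0.60176355]])}
top {'fov_y': 50.41007263538625, 'cx': 275.99469262193105, 'cy': 209.70435224440354, 'origin': array([ 340.46331178,  -35.02633616, 1063.02806238]), 'orientation': array([[-4.81853452e-03, -9.72268702e-01,  2.33816920e-01],
       [-9.99988376e-01,  4.64420532e-03, -1.29615527e-03],
       [ 1.74317419e-04, -2.33820448e-01, -9.72279779e-01]])}
```

View pics/side0.png

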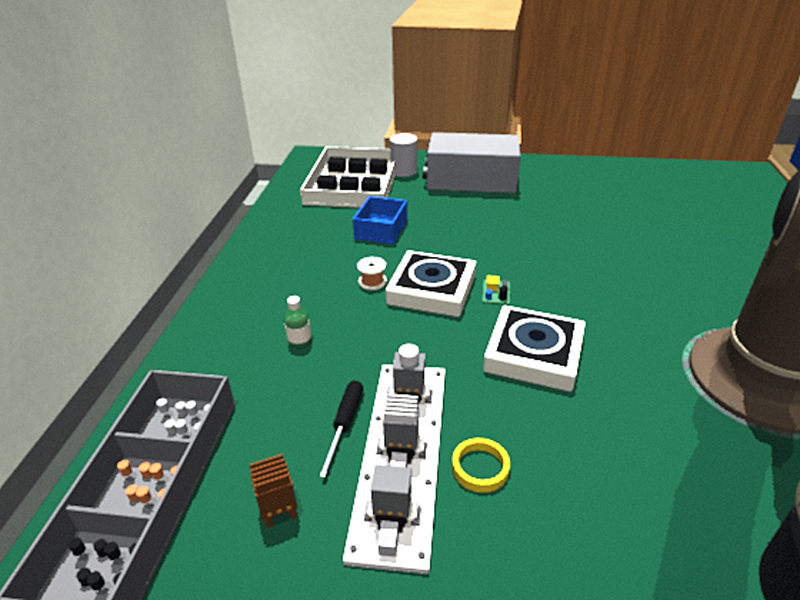

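View pics/top0.png

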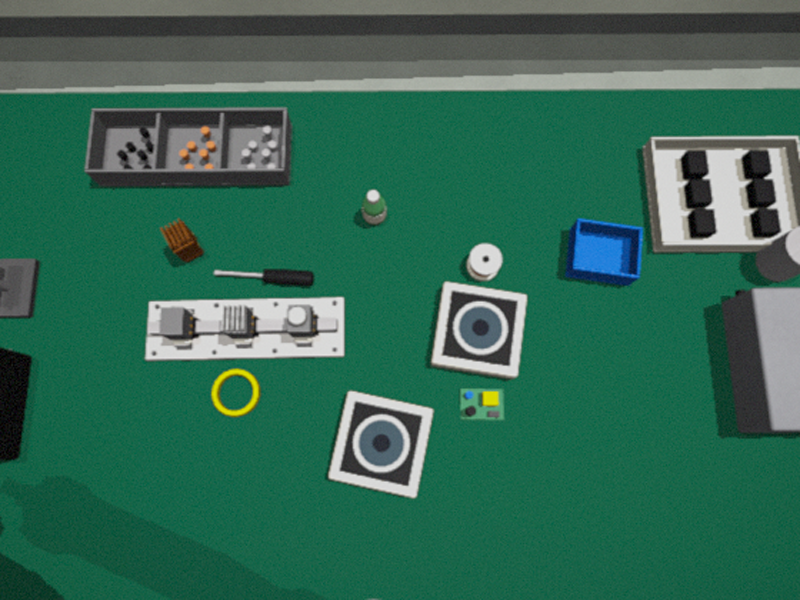

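The side view shows the three modules on the rail, with the finned one in the middle at about (400,425). A brown look-alike stands off the rail. The top view shows two viewers at (480,327) and (381,443). Image right is the robot's right, so the one meant is at (480,327). I'll enlarge crops to measure.

```bash
cat > h.py <<'E'
import numpy as np,pickle,cv2
def crop(f,x0,y0,w,h,name,s=None):
    s=s or min(800//w,600//h)
    c=cv2.resize(f["frame"][y0:y0+h,x0:x0+w,::-1],(w*s,h*s),interpolation=cv2.INTER_CUBIC)
    for i in range(0,w,10):
        cv2.line(c,(i*s,0),(i*s,6 if (x0+i)%50 else 14),(0,0,255),1)
        if (x0+i)%20==0: cv2.putText(c,str(x0+i),(i*s,24),0,.4,(0,255,255),1)
    for i in range(0,h,10):
        cv2.line(c,(0,i*s),(6,i*s),(0,0,255),1)
        if (y0+i)%20==0: cv2.putText(c,str(y0+i),(8,i*s+4),0,.4,(0,255,255),1)
    cv2.imwrite(name,c)
def foc(f): return f["frame"].shape[0]/2/np.tan(np.radians(f["fov_y"])/2)
def ray(f,u,v):
    d=np.array([(u-f["cx"])/foc(f),(v-f["cy"])/foc(f),1.]);return f["orientation"]@d
def at(f,u,v,z):
    d=ray(f,u,v);o=f["origin"];return o+d*(z-o[2])/d[2]
def proj(f,P):
    c=(np.asarray(P,float)-f["origin"])@f["orientation"];return np.stack([f["cx"]+foc(f)*c[...,0]/c[...,2],f["cy"]+foc(f)*c[...,1]/c[...,2]],-1)
E
python3 - <<'E'
from h import *
t=pickle.load(open("top0.pkl","rb"));s=pickle.load(open("side0.pkl","rb"))
crop(t,95,195,155,65,"pics/t_rail.png",5)
crop(t,295,190,80,80,"pics/t_view.png",7)
crop(s,235,235,90,170,"pics/s_rail.png",3)
crop(s,265,165,75,60,"pics/s_view.png")
E
```

```text
(no output)
```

View pics/t_rail.png

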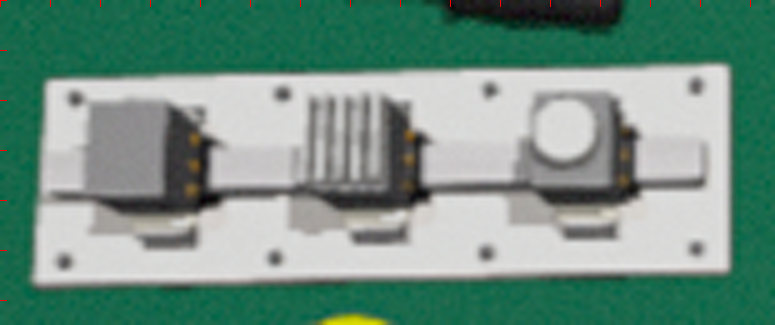

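View pics/t_view.png

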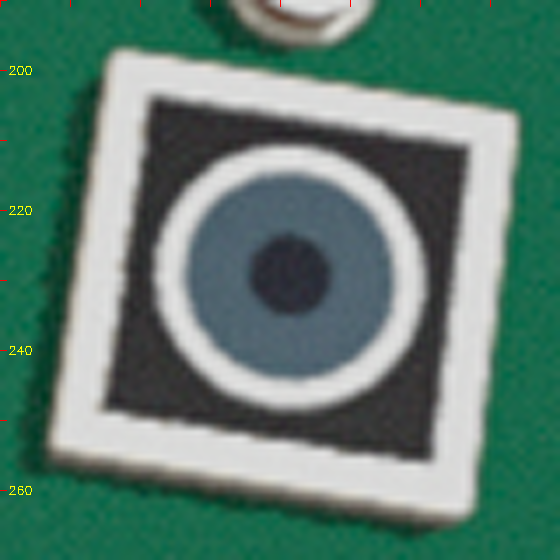

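View pics/s_rail.png

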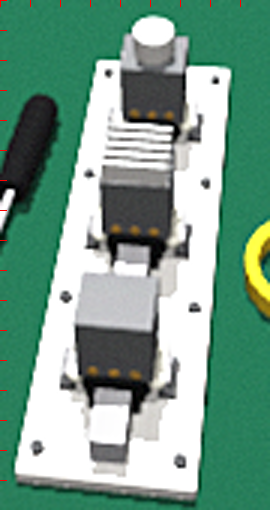

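View pics/s_view.png

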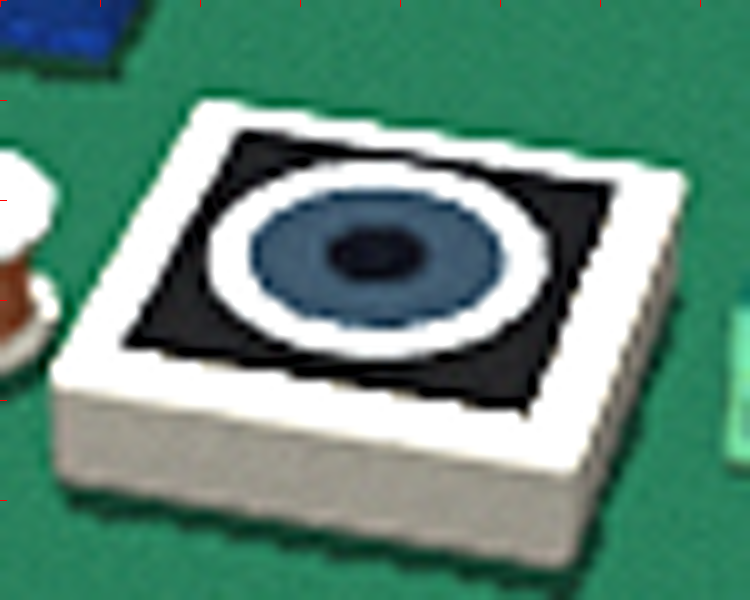

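```bash
cat > fit.py <<'E'
from h import *
from scipy.optimize import least_squares
t=pickle.load(open("top0.pkl","rb"));s=pickle.load(open("side0.pkl","rb"))
T=lambda p,o,k:np.array(p,float)/k+np.array(o)-.5+.5/k
tr=T([(47,80),(730,66),(730,273),(33,285)],(95,195),5)
sr=T([(98,60),(230,68),(197,488),(15,474)],(235,235),3)
tv=T([(110,48),(518,112),(472,516),(50,452)],(295,190),7)
sv=T([(200,100),(688,178),(577,470),(52,388)],(265,165),10)
tc=T([(290,275)],(295,190),7)[0]; sc=T([(376,255)],(265,165),10)[0]
for n,f,p in(("t",t,tr),("s",s,sr)):
    P=np.array([at(f,*q,12) for q in p]);print(n,P.round(0)[:,:2].tolist(),np.linalg.norm(P-np.roll(P,-1,0),axis=1).round(1),P.mean(0).round(1))
for n,f,p,c in(("t",t,tv,tc),("s",s,sv,sc)):
    P=np.array([at(f,*q,40) for q in p]);print(n,np.linalg.norm(P-np.roll(P,-1,0),axis=1).round(1),P.mean(0).round(1),at(f,*c,40).round(1))
E
python3 fit.py
```

```text
t [[593.0, 380.0], [598.0, 49.0], [497.0, 48.0], [493.0, 378.0]] [330.7 101.1 330.2  99.9] [545.4 213.9  12. ]
s [[600.0, 52.0], [500.0, 50.0], [495.0, 378.0], [594.0, 382.0]] [100.2 327.8  99.5 329.6] [547.3 215.6  12. ]
t [139.2 138.1 139.5 139.5] [ 538.5 -175.3   40. ] [ 539.8 -176.2   40. ]
s [139.9 137.  136.1 142.3] [ 539.7 -165.5   40. ] [ 541.3 -175.4   40. ]
```

The plate measures 100 x 330 mm in both cameras, so there is no lens distortion to speak of. The ring centres agree to about 1.5 mm. I'll overlay the predicted model to check the finned module.

```bash
python3 - <<'E'
from h import *
t=pickle.load(open("top0.pkl","rb"));s=pickle.load(open("side0.pkl","rb"))
C=np.array([546.3,214.8,0]);a=.016
R=np.array([[np.cos(a),-np.sin(a),0],[np.sin(a),np.cos(a),0],[0,0,1]])
for n,f,(x0,y0,w,h,k) in(("t",t,(150,200,70,60,10)),("s",s,(255,265,50,60,10))):
    c=cv2.resize(f["frame"][y0:y0+h,x0:x0+w,::-1],(w*k,h*k),interpolation=cv2.INTER_CUBIC)
    for hx,hy,z,col in((22,18,84,(0,0,255)),(20,17,100,(0,255,255)),(22,18,34,(255,100,0))):
        P=np.array([(hx,hy,z),(-hx,hy,z),(-hx,-hy,z),(hx,-hy,z)])@R.T+C
        q=((proj(f,P)-[x0,y0]+.5)*k).astype(int)
        cv2.polylines(c,[q],True,col,1)
    cv2.imwrite(f"pics/ov_{n}.png",c)
E
```

```text
(no output)
```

View pics/ov_t.png

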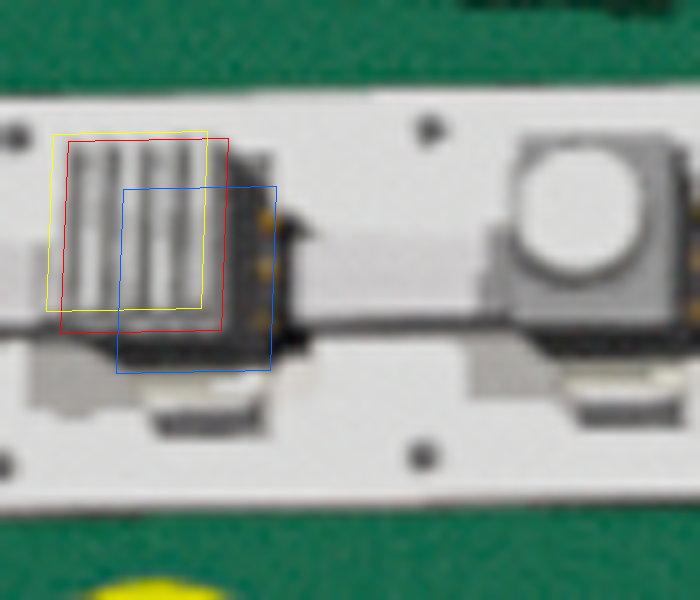

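View pics/ov_s.png

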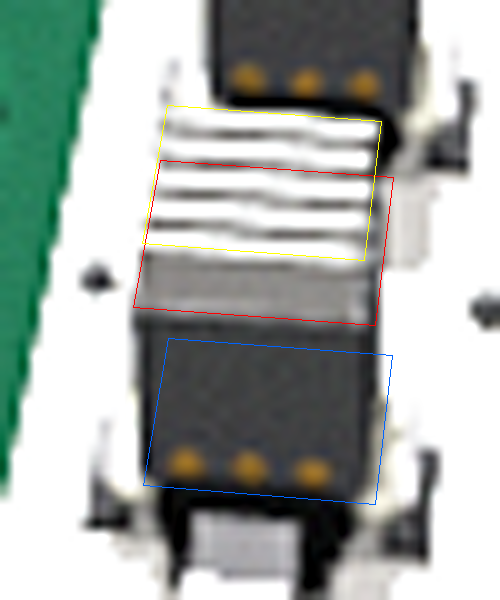

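The overlay fits within about 1 px (2 mm), with opposite signs along y in the two cameras. I take the module centre as (546, 215). Next I turn the jaws across the rail.

Emit:
carry_out --increments '[{"jaw": 100, "translation": [0, 0, 0], "spin": 0.18}, {"jaw": 100, "translation": [0, 0, 0], "spin": 0.18}, {"jaw": 100, "translation": [0, 0, 0], "spin": 0.18}, {"jaw": 100, "translation": [0, 0, 0], "spin": 0.18}, {"jaw": 100, "translation": [0, 0, 0], "spin": 0.18}, {"jaw": 100, "translation": [0, 0, 0], "spin": 0.18}, {"jaw": 100, "translation": [0, 0, 0], "spin": 0}]' --grip_force 70

```text
t: 0.98
position: [279.3, 556.8, 299.5]
eef_rot: [[0.007, 1.0, -0.003], [1.0, -0.007, -0.008], [-0.008, -0.003, -1.0]]
wrist_force: [0.5, 0.4, -0.0]
finger_gap: 85.5
```

```bash
cat > st.py <<'E'
from workcell import ctrl
import numpy as np,sys
o=ctrl.get_obs();np.set_printoptions(suppress=True,precision=4)
R=o["eef_rot"];p=o["position"]
print(o["t"],p.round(1),"gap",round(o["finger_gap"],1),"F",o["wrist_force"].round(1),"M",o["moment"].round(2));print(R);print("q",o["q"])
print("yaw err of jaw axis vs rail x",np.arctan2(R[1,1],R[0,1])-.016, "hold",ctrl.hold_point_z)
if len(sys.argv)>3:
    print("tool shift",(R.T@(np.array(sys.argv[1:4],float)-p)).round(1))
E
python3 st.py 546 215 160
```

```text
0.975 [279.3 556.8 299.5] gap 85.5 F [ 0.5  0.4 -0. ] M [-0.01  0.06 -0.03]
[[ 0.0069  1.     -0.0032]
 [ 0.9999 -0.0069 -0.0079]
 [-0.0079 -0.0032 -1.    ]]
q [-1.3393  0.4167  0.2152  1.613  -0.0953  1.1308 -1.1074]
yaw err of jaw axis vs rail x -0.022919584403195768 hold 53.900000000000006
tool shift [-338.9  269.5  141.3]
```

Emit:
carry_out --increments '[{"jaw": 100, "translation": [-45, 36, 0], "spin": -0.02}, {"jaw": 100, "translation": [-45, 36, 0], "spin": 0}, {"jaw": 100, "translation": [-45, 36, 0], "spin": 0}, {"jaw": 100, "translation": [-45, 36, 0], "spin": 0}, {"jaw": 100, "translation": [-45, 36, 0], "spin": 0}, {"jaw": 100, "translation": [-45, 36, 0], "spin": 0}, {"jaw": 100, "translation": [0, 0, 0], "spin": 0}]'

```text
t: 1.85
position: [507.1, 284.7, 299.2]
eef_rot: [[-0.052, 0.999, -0.003], [0.999, 0.052, -0.01], [-0.01, -0.004, -1.0]]
wrist_force: [-1.2, 0.4, -0.3]
finger_gap: 85.4
```

```bash
python3 st.py 546 215 180
```

```text
1.85 [507.1 284.7 299.2] gap 85.4 F [-1.2  0.4 -0.3] M [0.   0.04 0.03]
[[-0.0519  0.9986 -0.0033]
 [ 0.9986  0.0518 -0.0097]
 [-0.0095 -0.0038 -0.9999]]
q [-0.8486  0.3505  0.3276  1.7238 -0.1171  1.0952 -0.4331]
yaw err of jaw axis vs rail x 0.035858134417261774 hold 53.900000000000006
tool shift [-70.4  35.7 119.8]
```

Emit:
carry_out --increments '[{"jaw": 100, "translation": [-36, 18, 20], "spin": 0.018}, {"jaw": 100, "translation": [-35, 18, 30], "spin": 0.018}, {"jaw": 100, "translation": [0, 0, 30], "spin": 0}, {"jaw": 100, "translation": [0, 0, 25], "spin": 0}, {"jaw": 100, "translation": [0, 0, 0], "spin": 0}, {"jaw": 100, "translation": [0, 0, 0], "spin": 0}]'

```text
t: 2.6
position: [545.4, 217.2, 192.3]
eef_rot: [[-0.04, 0.999, -0.004], [0.999, 0.04, -0.006], [-0.006, -0.004, -1.0]]
wrist_force: [-0.3, 0.3, 0.1]
finger_gap: 85.8
```

```bash
python3 st.py 546 215 180; python3 - <<'E'
from workcell import ctrl
from h import *
for n in("side","top"):
    f=ctrl.grab_frame(n);pickle.dump(f,open(f"{n}1.pkl","wb"))
    cv2.imwrite(f"pics/{n}1.png",cv2.resize(f["frame"][:,:,::-1],(800,600),interpolation=cv2.INTER_CUBIC))
E
```

```text
2.6 [545.4 217.2 192.3] gap 85.8 F [-0.3  0.3  0.1] M [-0.01 -0.05 -0.  ]
[[-0.0401  0.9992 -0.0042]
 [ 0.9992  0.0401 -0.0064]
 [-0.0062 -0.0045 -1.    ]]
q [-0.7029  0.4787  0.3221  1.8188 -0.1848  0.8804 -0.2554]
yaw err of jaw axis vs rail x 0.024106104975769198 hold 53.900000000000006
tool shift [-2.2  0.6 12.3]
```

View pics/side1.png

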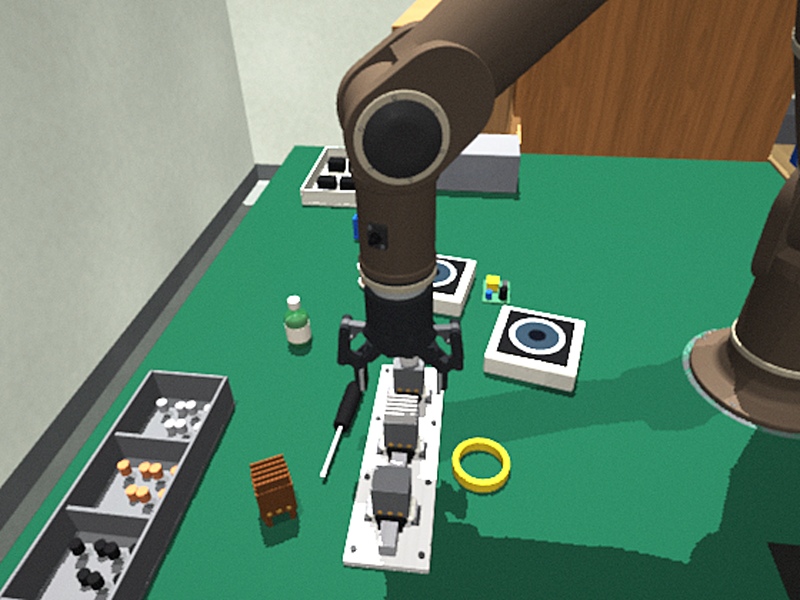

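View pics/top1.png

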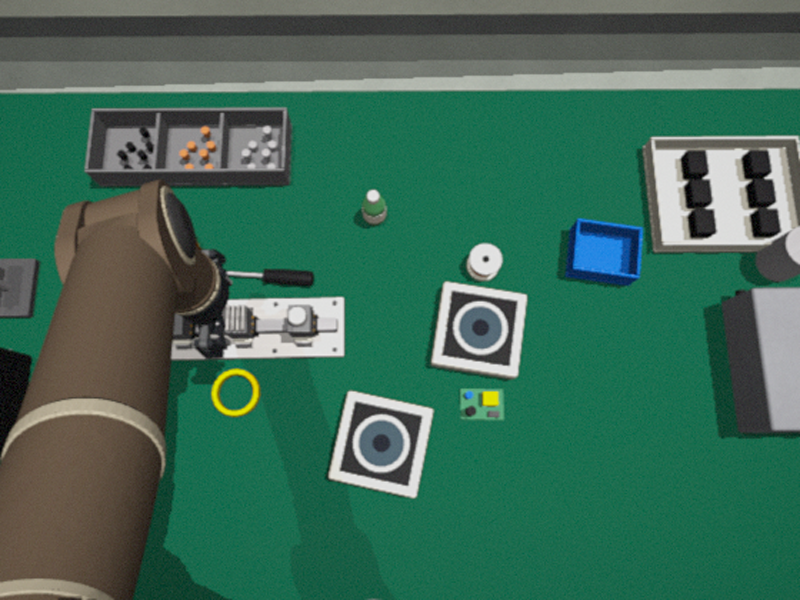

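The side view shows the gripper above the middle module, straddling the rail. Its tips are near (360,385) and (443,385). I'll check the predicted tip pixels.

```bash
python3 - <<'E'
from h import *
from workcell import ctrl
f=pickle.load(open("side1.pkl","rb"));o=ctrl.get_obs();R=o["eef_rot"];p=o["position"]
pts={"tcp":(0,0,0),"tipA":(0,43,60),"tipB":(0,-43,60),"hold":(0,0,54)}
for k,v in pts.items():
    P=p+R@np.array(v,float);print(k,P.round(1),proj(f,P).round(1))
x0,y0,w,h,k=225,215,110,75,7
c=cv2.resize(f["frame"][y0:y0+h,x0:x0+w,::-1],(w*k,h*k),interpolation=cv2.INTER_CUBIC)
for v in pts.values():
    q=((proj(f,p+R@np.array(v,float))-[x0,y0]+.5)*k).astype(int);cv2.drawMarker(c,tuple(map(int,q)),(0,0,255),0,14,1)
cv2.imwrite("pics/tips.png",c)
E
```

```text
tcp [545.4 217.2 192.5] [280.3 245.7]
tipA [588.2 218.5 132.3] [257.  269.6]
tipB [502.2 215.1 132.7] [305.4 272.1]
hold [545.2 216.8 138.5] [281.  268.4]
```

View pics/tips.png

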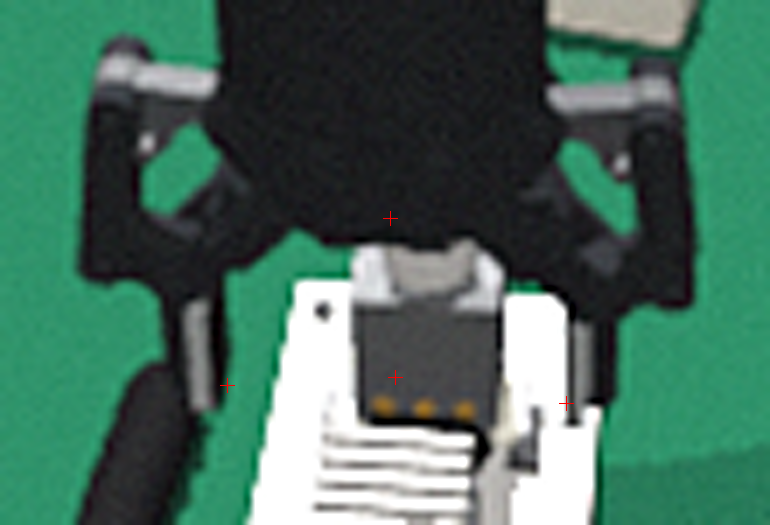

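The tips agree with the prediction. I'll align and go down.

Emit:
carry_out --increments '[{"jaw": 100, "translation": [-2, 0.6, 0], "spin": 0.024}, {"jaw": 100, "translation": [0, 0, 20], "spin": 0}, {"jaw": 100, "translation": [0, 0, 20], "spin": 0}, {"jaw": 100, "translation": [0, 0, 15], "spin": 0}, {"jaw": 100, "translation": [0, 0, 0], "spin": 0}, {"jaw": 100, "translation": [0, 0, 0], "spin": 0}]'

```text
t: 3.45
position: [548.4, 216.3, 140.8]
eef_rot: [[-0.013, 1.0, 0.003], [1.0, 0.013, -0.002], [-0.002, 0.003, -1.0]]
wrist_force: [0.0, 0.2, 0.2]
finger_gap: 85.4
```

```bash
python3 st.py 546 215 112
```

```text
3.45 [548.4 216.3 140.8] gap 85.4 F [0.  0.2 0.2] M [ 0.01 -0.03 -0.01]
[[-0.0129  0.9999  0.0034]
 [ 0.9999  0.0129 -0.002 ]
 [-0.002   0.0033 -1.    ]]
q [-0.6837  0.5483  0.3044  1.8531 -0.2215  0.7709 -0.2492]
yaw err of jaw axis vs rail x -0.003131789549360591 hold 53.900000000000006
tool shift [-1.2 -2.5 28.8]
```

Emit:
carry_out --increments '[{"jaw": 100, "translation": [-1, -2.5, 5], "spin": 0}, {"jaw": 100, "translation": [0, 0, 13], "spin": 0}, {"jaw": 100, "translation": [0, 0, 10], "spin": 0}, {"jaw": 100, "translation": [0, 0, 0], "spin": 0}, {"jaw": 100, "translation": [0, 0, 0], "spin": 0}]'

```text
t: 4.08
position: [546.1, 215.3, 111.6]
eef_rot: [[-0.013, 1.0, 0.004], [1.0, 0.013, -0.001], [-0.001, 0.004, -1.0]]
wrist_force: [-0.2, -0.6, -0.1]
finger_gap: 85.2
```

```bash
python3 st.py 546 215 112;python3 - <<'E'
from workcell import ctrl
from h import *
f=ctrl.grab_frame("side");crop(f,235,220,95,110,"pics/s2.png",5)
f=ctrl.grab_frame("top");crop(f,95,170,155,90,"pics/t2.png",5)
E
```

```text
4.075 [546.1 215.3 111.6] gap 85.2 F [-0.2 -0.6 -0.1] M [-0.09 -0.02 -0.02]
[[-0.0127  0.9999  0.0043]
 [ 0.9999  0.0127 -0.0014]
 [-0.0014  0.0043 -1.    ]]
q [-0.6715  0.5867  0.2881  1.8743 -0.2388  0.7107 -0.235 ]
yaw err of jaw axis vs rail x -0.0032712528826550485 hold 53.900000000000006
tool shift [-0.3 -0.1 -0.4]
```

View pics/s2.png

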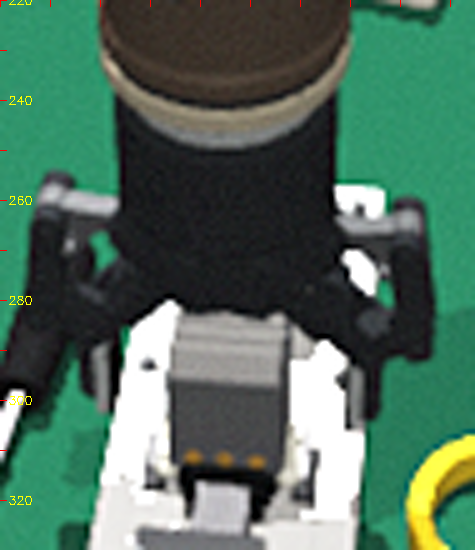

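View pics/t2.png

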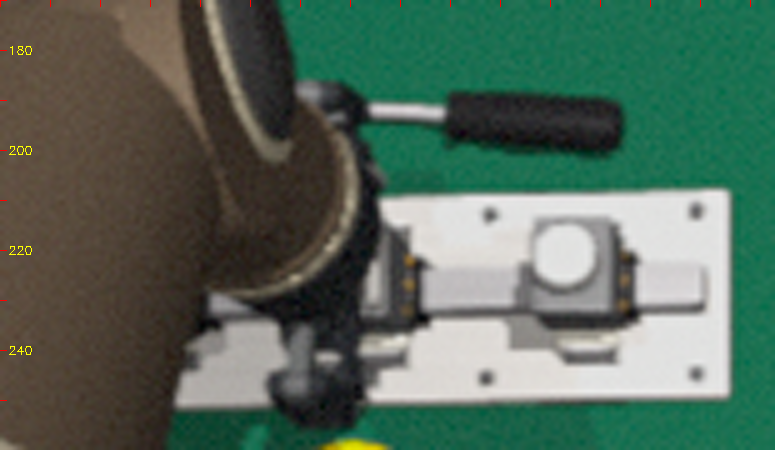

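Both fingers straddle the case evenly: pads at about 108 and 352 in the crop, case from 168 to 290. Next I close the jaws.

Emit:
carry_out --increments '[{"jaw": 0, "translation": [0, 0, 0], "spin": 0}, {"jaw": 0, "translation": [0, 0, 0], "spin": 0}, {"jaw": 0, "translation": [0, 0, 0], "spin": 0}, {"jaw": 0, "translation": [0, 0, 0], "spin": 0}, {"jaw": 0, "translation": [0, 0, 0], "spin": 0}, {"jaw": 0, "translation": [0, 0, 0], "spin": 0}]' --grip_force 70

```text
t: 4.92
position: [546.5, 215.4, 112.6]
eef_rot: [[-0.013, 1.0, 0.006], [1.0, 0.013, -0.001], [-0.001, 0.006, -1.0]]
wrist_force: [-0.3, 0.0, 0.2]
finger_gap: 43.5
```

```bash
python3 st.py 546 215 112
```

```text
4.925 [546.5 215.4 112.6] gap 43.5 F [-0.3  0.   0.2] M [-0.    0.03  0.01]
[[-0.0128  0.9999  0.0056]
 [ 0.9999  0.0128 -0.0006]
 [-0.0007  0.0056 -1.    ]]
q [-0.6717  0.5853  0.2884  1.8739 -0.2386  0.711  -0.235 ]
yaw err of jaw axis vs rail x -0.0031954251350744377 hold 53.900000000000006
tool shift [-0.4 -0.5  0.6]
```

Gripped at a 43.5 mm gap, as expected for 44 mm. Pull straight up in small steps.

Emit:
carry_out --increments '[{"jaw": 0, "translation": [0, 0, -4], "spin": 0}, {"jaw": 0, "translation": [0, 0, -5], "spin": 0}, {"jaw": 0, "translation": [0, 0, -5], "spin": 0}, {"jaw": 0, "translation": [0, 0, -5], "spin": 0}]'

```text
t: 5.42
position: [546.1, 215.1, 131.7]
eef_rot: [[-0.013, 1.0, 0.005], [1.0, 0.013, -0.002], [-0.002, 0.005, -1.0]]
wrist_force: [0.1, -0.8, -1.9]
finger_gap: 43.5
```

```bash
python3 st.py 546 215 152
```

```text
5.425 [546.1 215.1 131.7] gap 43.5 F [ 0.1 -0.8 -1.9] M [ 0.05 -0.04 -0.  ]
[[-0.0126  0.9999  0.0046]
 [ 0.9999  0.0126 -0.0017]
 [-0.0017  0.0046 -1.    ]]
q [-0.6809  0.5573  0.3     1.8651 -0.2265  0.7488 -0.2448]
yaw err of jaw axis vs rail x -0.0033894204735570206 hold 53.900000000000006
tool shift [ -0.2  -0.  -20.3]
```

Emit:
carry_out --increments '[{"jaw": 0, "translation": [0, 0, -6], "spin": 0}, {"jaw": 0, "translation": [0, 0, -10], "spin": 0}, {"jaw": 0, "translation": [0, 0, -20], "spin": 0}, {"jaw": 0, "translation": [0, 0, -30], "spin": 0}, {"jaw": 0, "translation": [0, 0, -30], "spin": 0}, {"jaw": 0, "translation": [0, 0, -30], "spin": 0}, {"jaw": 0, "translation": [0, 0, -10], "spin": 0}, {"jaw": 0, "translation": [0, 0, 0], "spin": 0}]'

```text
t: 6.42
position: [544.2, 215.1, 275.3]
eef_rot: [[-0.013, 1.0, 0.004], [1.0, 0.013, -0.001], [-0.001, 0.004, -1.0]]
wrist_force: [0.2, -0.2, -2.9]
finger_gap: 43.3
```

```bash
python3 st.py 540.5 -176 265;python3 - <<'E'
from workcell import ctrl
from h import *
f=ctrl.grab_frame("side");crop(f,215,150,140,200,"pics/s3.png",3)
E
```

```text
6.425 [544.2 215.1 275.3] gap 43.3 F [ 0.2 -0.2 -2.9] M [ 0.06  0.   -0.03]
[[-0.0126  0.9999  0.0037]
 [ 0.9999  0.0126 -0.0008]
 [-0.0009  0.0037 -1.    ]]
q [-0.7331  0.3773  0.3589  1.752  -0.1484  1.036  -0.3093]
yaw err of jaw axis vs rail x -0.003413425109434324 hold 53.900000000000006
tool shift [-391.    -8.6   10.6]
```

View pics/s3.png

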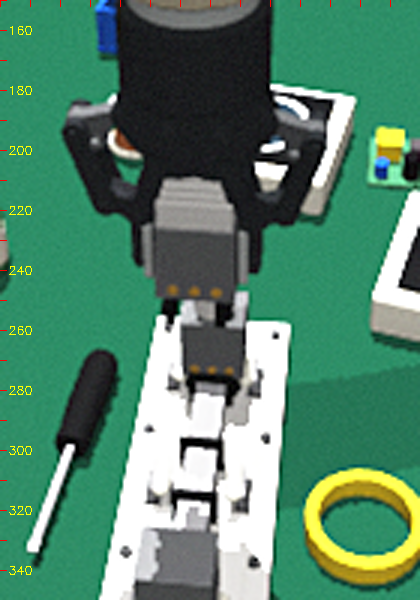

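The finned module hangs level in the jaws and the middle seat is empty. The flat and can modules are still clipped on. Carry it across to the viewer.

Emit:
carry_out --increments '[{"jaw": 0, "translation": [-15, -1, 0], "spin": 0}, {"jaw": 0, "translation": [-30, -1, 0], "spin": 0}, {"jaw": 0, "translation": [-40, -1, 0], "spin": 0}, {"jaw": 0, "translation": [-40, -1, 0], "spin": 0}, {"jaw": 0, "translation": [-40, -1, 0], "spin": 0}, {"jaw": 0, "translation": [-40, -1, 0], "spin": 0}, {"jaw": 0, "translation": [-40, -1, 0], "spin": 0}, {"jaw": 0, "translation": [-40, -1, 0], "spin": 0}, {"jaw": 0, "translation": [-30, 0, 0], "spin": 0}, {"jaw": 0, "translation": [-15, 0, 0], "spin": 0}]'

```text
t: 7.72
position: [531.3, -134.4, 265.2]
eef_rot: [[-0.008, 1.0, -0.016], [1.0, 0.008, -0.009], [-0.009, -0.016, -1.0]]
wrist_force: [-0.1, 1.2, -2.6]
finger_gap: 43.2
```

```bash
python3 st.py 540.5 -176 265
```

```text
7.725 [ 531.3 -134.4  265.2] gap 43.2 F [-0.1  1.2 -2.6] M [-0.    0.   -0.01]
[[-0.0085  0.9998 -0.0162]
 [ 0.9999  0.0083 -0.0089]
 [-0.0088 -0.0162 -0.9998]]
q [-0.2271  0.344   0.4853  1.8476 -0.1724  1.0076  0.3368]
yaw err of jaw axis vs rail x -0.007680966814315113 hold 53.900000000000006
tool shift [-41.7   8.9   0.4]
```

Emit:
carry_out --increments '[{"jaw": 0, "translation": [-15, 4, 0], "spin": 0}, {"jaw": 0, "translation": [-15, 4, 5], "spin": 0}, {"jaw": 0, "translation": [-8, 1, 5], "spin": 0}, {"jaw": 0, "translation": [0, 0, 5], "spin": 0}, {"jaw": 0, "translation": [0, 0, 5], "spin": 0}, {"jaw": 0, "translation": [0, 0, 0], "spin": 0}, {"jaw": 0, "translation": [0, 0, 0], "spin": 0}, {"jaw": 0, "translation": [0, 0, 0], "spin": 0}]'

```text
t: 8.72
position: [540.8, -171.8, 242.3]
eef_rot: [[-0.012, 1.0, -0.019], [1.0, 0.012, -0.007], [-0.007, -0.019, -1.0]]
wrist_force: [-0.7, -0.1, -2.6]
finger_gap: 43.6
```

```bash
python3 st.py 542 -175 236.5;python3 - <<'E'
from workcell import ctrl
from h import *
for n in("side","top"):
    f=ctrl.grab_frame(n);pickle.dump(f,open(f"{n}4.pkl","wb"))
    cv2.imwrite(f"pics/{n}4.png",cv2.resize(f["frame"][:,:,::-1],(800,600),interpolation=cv2.INTER_CUBIC))
E
```

```text
8.725 [ 540.8 -171.8  242.3] gap 43.6 F [-0.7 -0.1 -2.6] M [-0.   -0.05 -0.01]
[[-0.0121  0.9997 -0.019 ]
 [ 0.9999  0.012  -0.0071]
 [-0.0068 -0.0191 -0.9998]]
q [-0.1499  0.4067  0.4824  1.8236 -0.2078  0.9799  0.4304]
yaw err of jaw axis vs rail x -0.003991976866417141 hold 53.900000000000006
tool shift [-3.2  1.3  5.8]
```

View pics/side4.png

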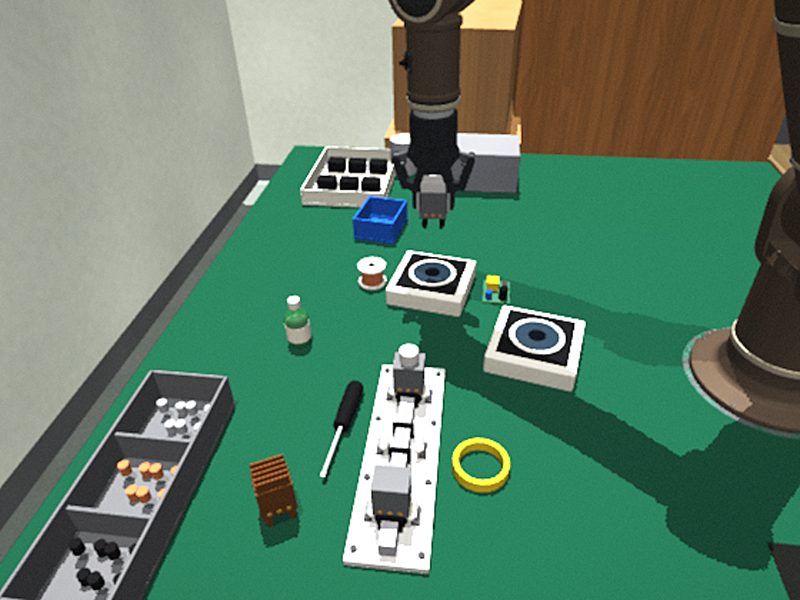

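View pics/top4.png

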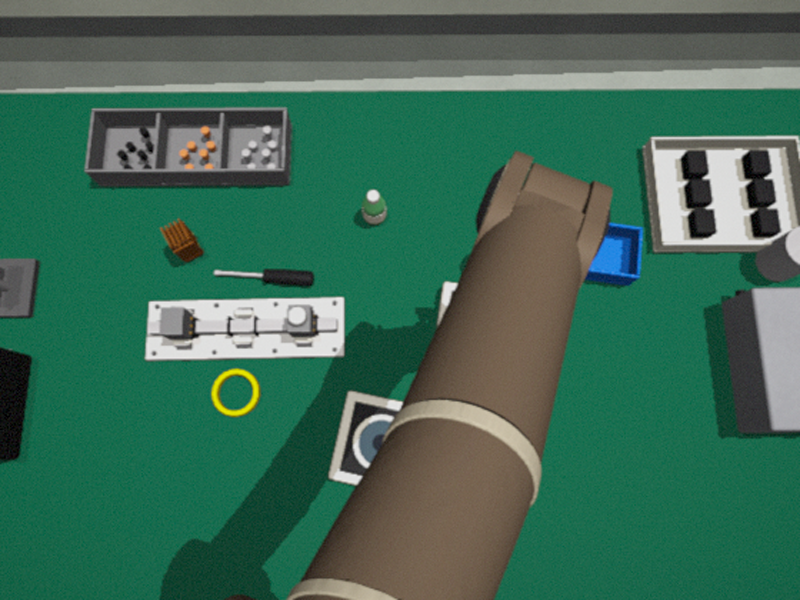

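Emit:
carry_out --increments '[{"jaw": 0, "translation": [-3.5, 1.5, 3], "spin": 0}, {"jaw": 0, "translation": [0, 0, 2], "spin": 0}, {"jaw": 0, "translation": [0, 0, 0], "spin": 0}, {"jaw": 0, "translation": [0, 0, 0], "spin": 0}, {"jaw": 0, "translation": [0, 0, 0], "spin": 0}]'

```text
t: 9.45
position: [542.4, -175.8, 237.1]
eef_rot: [[-0.012, 1.0, -0.019], [1.0, 0.012, -0.007], [-0.007, -0.019, -1.0]]
wrist_force: [-0.1, 1.3, -2.4]
finger_gap: 43.5
```

```bash
python3 st.py 542.3 -175.3 236.6;python3 - <<'E'
from workcell import ctrl
from h import *
f=ctrl.grab_frame("side");o=ctrl.get_obs();R=o["eef_rot"];p=o["position"]
print("underside",(p+R@[0,0,96.6]).round(1),"qvel",abs(o["qvel"]).max())
x0,y0,w,h,k=265,100,80,130,4
c=cv2.resize(f["frame"][y0:y0+h,x0:x0+w,::-1],(w*k,h*k),interpolation=cv2.INTER_CUBIC)
def poly(hx,hy,d,col):
    P=np.array([p+R@np.array((sx*hy,sy*hx,d)) for sx,sy in((1,1),(1,-1),(-1,-1),(-1,1))]);q=((proj(f,P)-[x0,y0]+.5)*k).astype(int);cv2.polylines(c,[q],True,col,1)
poly(22,18,96.6-18,(0,0,255));poly(22,18,96.6-68,(0,255,255));poly(16,18,96.6,(255,100,255))
q=((proj(f,np.array([540.5,-176,40]))-[x0,y0]+.5)*k).astype(int);cv2.drawMarker(c,tuple(map(int,q)),(0,0,255),0,10,1)
cv2.imwrite("pics/s5.png",c)
E
```

```text
9.45 [ 542.4 -175.8  237.1] gap 43.5 F [-0.1  1.3 -2.4] M [-0.   -0.02 -0.09]
[[-0.0117  0.9998 -0.0186]
 [ 0.9999  0.0115 -0.0072]
 [-0.0069 -0.0186 -0.9998]]
q [-0.1404  0.4172  0.4805  1.8223 -0.2137  0.9714  0.4405]
yaw err of jaw axis vs rail x -0.004463159591822882 hold 53.900000000000006
tool shift [ 0.5 -0.   0.5]
underside [ 540.6 -176.5  140.5] qvel 0.0006404039833786477
```

View pics/s5.png

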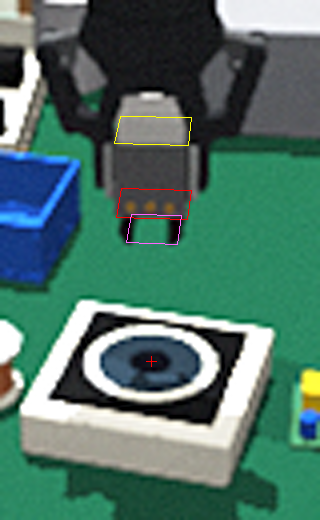

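The crop shows the case where predicted: bottom edge at about y=215, legs at (128,238) and (175,240). That means no slip, and it is centred above the window. The arm is still, so I hand in.

```bash
python3 -c "
from workcell import ctrl
print(ctrl.sign_off())"
```

```text
the job is handed in; nothing more can be done
None
```

I pulled the finned module straight up off the middle seat and handed the job in while holding it over the right-hand viewer's window, at about 9.5 s of the 48 s allowed. Sign-off gives no verdict, so the checks below are my own.

- **Position:** the underside was at about (540.6, -176.5, 140.5) mm, worked out from the tool pose. I measured the window centre at (540.5, -176, 40), so the module is within about 1 mm of centre and about 100 mm above the glass. The camera calibration is only good to about 2 mm.
- **Level:** not perfect. It was tilted about 1.1°, which built up during the moves, and the move command has no tilt control to correct it.
- **Hold:** the arm was still (fastest joint 0.0006 rad/s). The finger gap was 43.5 mm on the 44 mm case, at 70 N grip. The last side view showed no slip.
- **Surroundings:** after the carry, the pictures showed the flat and can modules still clipped on the rail. The bystanders, the brown look-alike and the second viewer looked unmoved. The top view was partly hidden by the arm, so the side view confirmed the rest.
- **Disagreements:** the two cameras differed by about 2 mm on the module's position along the rail, with opposite signs. I used the middle value, and the grasp came out centred. In the side view, the viewer's white box corners put its centre about 10 mm off the ring. I took this to mean the white rim is lower than the glass, and used the ring centre, on which both cameras agreed to about 1.5 mm.

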